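# Reassemble the wax-trap filter pot

### The job

Put the filter disk back in the mouth of the filter pot, level and let go, then set the black locking ring over it and turn it clockwise (seen from above) until it is fully home against its stop and holds the disk down. Feel for the place where the ring drops into its notches and do not force anything; leave the two moulds and the tweezers where they are, and let go at the end.

Things in the scene. Friction and masses are not known exactly. Their poses are not given: they have to be found in the camera images.
- pot: Aluminium filter pot with a brass collar, fixed on the 2 mm bench cover, 45 mm high; origin at the centre of its underside, z up. Foot 72 mm in diameter, 10 mm high; body 55 mm, neck 46 mm in diameter. A short brass hose barb points along its +x, a red index line is on its -x side. The brass collar round the neck is 54 mm across, its top flush with the rim.
- pot_mouth (a point): Centre of the pot's mouth at rim height, 45 mm above its underside; z up. The bore is 40 mm in diameter. 5 mm below the rim lies a sprung gasket on which the disk rests (2 N to start it moving, 2 N more per mm, 3.8 mm of travel).
- pot_notch (a point): Nominal place of one collar notch, over the red line (pot's -x); the other is opposite. True notches lie up to 0.35 rad off it either way (not in the readings), are 25 degrees wide and take a pin within 0.1 rad. From there ramps under the collar pull the pins down as the ring turns clockwise from above: 4 mm between 0.2 and 1.15 rad, then level to the stop at 1.33 rad. The collar does not turn.
- disk: Loose brass filter disk, 38 mm in diameter, 9 mm thick, chamfered below, with a steel knob on top, 12 mm in diameter and 16 mm high (25 mm in all); 50 g. Origin at the centre of its underside, z up. On the gasket its origin is 5 mm below the rim, its top 4 mm above it; the ring, once home, presses it about 3 mm further down.
- ring: Loose black locking ring, 63 mm in outer diameter, 18 mm high, 60 to 130 g, right way up; origin at the centre of its underside, z up. Skirt 57.4 mm inside; a 3 mm flange with a 30 mm hole tops it. Two pins, 5 mm thick, reach 4.7 mm inwards from the skirt on its own +x and -x side, axes 4.5 mm above the underside; white marks on top show where. Either pin fits either notch.
- ring_seat (a point): Centre of the ring's flange underside, 15 mm above the ring's origin. It is about 13 mm above the rim while the pins rest on the collar, 4 mm when they have dropped through the notches and the flange lies on the disk, and 1 mm when the ring is home at its stop.
- open_mould: Bystander: two-part rubber mould, dark red on cream, 86x66x24 mm, origin at the centre of its underside.
- pink_mould: Bystander: pink rubber mould, 68x46x20 mm, origin at the centre of its underside.
- tweezers: Bystander: steel tweezers lying flat, 122x12x10 mm, origin at the centre of their underside.
There are look-alikes about, which are no part of the job. Of the things shaped like the disk, the brass one is meant.

How it is judged (in metres and radians):
On the way:
1. the disk lies level in the mouth of the pot, let go, before the ring is brought to it (horizontal distance between disk and pot_mouth below 0.003 m and z of disk in the frame of pot_mouth below -0.0035 m and angle between disk's own z axis and vertical below 0.06 rad and contact force between the fingers and disk below 0.1 N and horizontal distance between ring and pot above 0.06 m), for 0.2 s.
At the end, for the whole second after the job is handed in: Ring home: its flange underside under 2 mm above the rim, within 3 mm of the mouth's centre, level to 0.06 rad, at rest; disk under it, its underside at least 6.5 mm below the rim, within 3 mm of centre, level to 0.06 rad (z of ring_seat in the frame of pot_mouth below 0.002 m and horizontal distance between each of ring_seat, disk and pot_mouth below 0.003 m and angle between each of ring, disk's own z axis and vertical below 0.06 rad and z of disk in the frame of pot_mouth below -0.0065 m and linear speed of ring below 0.01 m/s); the robot touches nothing.
It fails at once if a mould or the tweezers moved by more than 20 mm (distance of any of open_mould, pink_mould, tweezers from where it was at the start of the episode above 0.02 m).
It fails at once if the ring pressed against the pot with more than 60 N in all, or the disk with more than 30 N (contact force between ring and pot above 60 N or contact force between disk and pot above 30 N).
It also fails if it takes over 72 s, if anything falls off the work surface, if the arm or the gripper's body presses on something with over 40 N, if the wrist force passes 120 N, or if a joint passes its speed limit or range.

### The arm

A 6-joint arm with a two-finger parallel gripper is mounted at the origin on a cart in front of the work surface, level with it; the furniture and walls round the work are solid. World frame = base frame: x ahead of the robot, y to its left, z up, the work surface at z = 0. Lengths are in mm, angles in rad, forces in N, time in s.
With the tool pointing down it reaches from about 275 to 875 mm from the base axis. Payload 12.5 kg.
Tool frame: the origin (TCP) lies midway between the tips of the shut fingers; the grasp point (between the pads) lies 19 mm behind it; y points along the fingers, z is the direction in which the jaws open and shut, and the axes are right-handed (so a half turn about y gives the same grasp; the last joint's range is limited). The gripper opens to 85 mm and grips with 20 to 120 N. Pads are 22 mm wide; open, the fingers measure 114 mm over their backs; the gripper's body (76 mm by 85 mm) begins 54 mm behind the grasp point. The pads swing forward as they close: fully open they stand 13 mm farther back than shut.
Start: joints at [1.215, 0.351, 1.652, -0, 1.139, -0.085], TCP at [147.095, 529.951, 231.29] pointing down, gripper open.
Joint ranges: [-2.75, 2.75], [-0.79, 2.1], [0.01, 2.65], [-1.57, 4.71], [0.07, 3.14], [-2.87, 2.87]. Speed limits (rad/s): [2.22, 2.22, 2.79, 3.14, 3.14, 3.14].

### API

Orientations are given as [roll, pitch, yaw] about the fixed x, y, z axes, in that order (R = Rz(yaw) Ry(pitch) Rx(roll)).
In Python, from station import get_obs, capture, camera_info, arm, search_frame, landmark_of gives the robot as it stands. The module is installed in compiled form; this text tells all that it offers.
- The arm moves only by the tool jog_arm, never from a script. Its arguments are lists of equal length, an entry for each row: "slide": the shift along the tool's x, y, z in units of 40 mm (1.0 is 40 mm), a list of three; "turn": the turn, a rotation vector about the tool's x, y, z in units of 6 degrees (1.0 is 6 degrees), a list of three. In form: {"slide": [[tx, ty, tz], ...], "turn": [[wx, wy, wz], ...]}. A call has 1 to 20 rows; each row is the pose to reach, as a shift and turn from the pose commanded when the call began, along the tool's axes at that moment; what a row does not reach only later rows make up. A row lasts 1/10 s, in which the tool goes at most 50 mm and 8.59 degrees, less where a joint would pass 70% of its speed; a pose out of reach is approached as far as the arm can. A call with a gripper value outside its range is refused whole. "grip" is the gripper command: -1 is fully open, 1 is shut, values between are in proportion, set as the call begins (left out, the last holds). The fingers move at their own pace and stop on an object; "squeeze" is the grip in N (left out, the last holds). Time passes only in rows, so rows that repeat a pose let the fingers close. It gives the time, the measured TCP pose, the force and the opening at its end, in the units of the state.
- get_obs(): the state, without advancing time (a new reading comes with each control period).
- capture(name): name is "scene" or "top" or "wrist"; returns (picture, depth): 400x640x3 uint8, blue, green, red; 400x640 float32, mm along the optical axis (not along the pixel's ray), 0 where there is no reading.
- camera_info(name): a dict with "vfov" (degrees; the focal length in pixels is half the picture's height over the tangent of half this angle, whatever the lens; pixels are square), "cx", "cy" (the principal point, pixels), "world_to_cam" (4x4, takes a point from world to camera coordinates); the wrist camera has in their place "tool_from_camera" (4x4, takes a point from camera to tool coordinates, whose origin is the TCP and whose axes are the tool frame's). Camera axes: x right, y up, looking along -z (the intrinsics and any distortion apply to the point x, -y, -z); pixel columns grow to the right and rows downward; lengths in mm; the calibration is good to about 2 mm. A picture is of the moment at which its call begins: read the wrist's pose just before it. camera_info takes no time and is no camera call.
- arm.close_job(): hands the job in, once; it reports no verdict.
Trained networks look in the newest picture that a camera, given by its name, has taken for a name from the list of things; names that differ only in an ending like _2 or _b are one class to them, and where a whole thing is asked for, a point or a joint stands for the part that bears it (a point fixed in the world has none). Each returns a list of dicts, best first, with "confidence" (0 to 1); they miss things now and then, are a little off and sometimes report something else, mostly with a low value. They report only what shows in the picture. A call takes as long as a camera call. They do not tell look-alikes from the thing itself.
- search_frame(name, camera): "bbox" ([left, top, right, bottom] as shares, 0 to 1, of the picture: columns of its width, rows of its height, round what is visible of it).
- landmark_of(name, camera): "xy" ([column, row] as shares, 0 to 1, of the picture: columns of its width, rows of its height: a listed point, or the origin of a listed thing).
The state is a dict: "clock": time; "joint_positions": joint angles; "joint_vel": joint speeds; "tau": joint torques, N m; "eef_pos": TCP position; "orientation": TCP orientation; "contact_force": force on the tool from outside, world axes, zero at the start; "torque": the same for the moment, N m; "opening": finger opening in mm.
Only numpy, scipy, OpenCV 4.12 (cv2) and the standard library are available. Lean on these libraries where they do the work, as an engineer would, in place of code of your own. Each camera call takes 0.05 s, during which the arm holds its last target.

## Working session

There is one attempt and no reset: what is moved stays moved. The work goes in short steps, Python scripts to look and compute and a tool call to move; the robot and the scene stay as the last step left them, time stands still between calls to the robot, and variables do not carry over. Pictures are saved under pics/ and viewed, and the job is handed in when it is done.

Besides the shell and the picture viewer there is one more tool, called after "Emit:" as name(argument=value, ...), one argument or row to a line, values as JSON. jog_arm: Moves the arm, as the interface text tells. Its arguments: {"type":"object","properties":{"slide":{"type":"array","items":{"type":"array","items":{"type":"number"}}},"turn":{"type":"array","items":{"type":"array","items":{"type":"number"}}},"grip":{"type":"number"},"squeeze":{"type":"number"}},"required":["slide","turn"]}

```bash
mkdir -p pics; ls; cat > h.py <<'E'
import numpy as np, cv2, json
from station import get_obs, capture, camera_info, arm, search_frame, landmark_of
from scipy.spatial.transform import Rotation as Rn
def f_of(ci): return 200/np.tan(np.radians(ci['vfov'])/2)
def Twt(o):
    T=np.eye(4);T[:3,:3]=Rn.from_euler('xyz',o['orientation']).as_matrix();T[:3,3]=o['eef_pos'];return T
def c2w(name,o=None):
    ci=camera_info(name)
    if name=='wrist': return Twt(o)@np.array(ci['tool_from_camera'])
    return np.linalg.inv(np.array(ci['world_to_cam']))
def pix2w(name,u,v,d,o=None):
    ci=camera_info(name);f=f_of(ci)
    return (c2w(name,o)@np.array([(u-ci['cx'])/f*d,-(v-ci['cy'])/f*d,-d,1]))[:3]
def ray(name,u,v,o=None):
    p=pix2w(name,u,v,1.,o);c=c2w(name,o)[:3,3];r=p-c;return c,r/np.linalg.norm(r)
def atz(name,u,v,z,o=None):
    c,r=ray(name,u,v,o);return c+r*(z-c[2])/r[2]
def w2pix(name,P,o=None):
    ci=camera_info(name);f=f_of(ci);p=np.linalg.inv(c2w(name,o))@np.append(P,1)
    return ci['cx']+f*p[0]/-p[2], ci['cy']-f*p[1]/-p[2]
E
python3 - <<'E'
from h import *
print(get_obs())
for c in ['scene','top','wrist']:
    o=get_obs();p,d=capture(c);cv2.imwrite(f'pics/{c}0.png',p);np.save(f'pics/{c}0.npy',d)
    print(c,camera_info(c))
    for n in ['pot','pot_mouth','pot_notch','disk','ring','ring_seat','open_mould','pink_mould','tweezers']:
        try:
            for q in landmark_of(n,c)[:3]:
                u,v=q['xy'][0]*640,q['xy'][1]*400
                print(c,n,round(q['confidence'],2),round(u),round(v),end=' | ')
            print()
        except Exception as e: print(n,e)
E
```

```text
pics
{'clock': 0.0, 'joint_positions': array([ 1.21538180e+00,  3.51249434e-01,  1.65243262e+00, -1.93619786e-06,
        1.13908040e+00, -8.46070435e-02]), 'joint_vel': array([ 1.69927850e-03, -7.91143919e-04, -2.52362251e-04, -9.90834451e-04,
       -2.99649305e-04,  7.36363846e-05]), 'tau': array([-5.25860960e-04, -5.06096220e+01, -2.91410923e+01, -1.37033571e-04,
        4.43602839e-03, -5.31244450e-05]), 'eef_pos': array([146.99454387, 529.65049768, 230.74794726]), 'orientation': array([-1.57196208e+00,  9.71033406e-05, -2.70806732e-01]), 'contact_force': array([-0.86274088, -0.67517854, -0.87272436]), 'torque': array([ 0.01961179, -0.0072697 ,  0.02026027]), 'opening': 85.4489833280771}
scene {'vfov': 51.79296280737543, 'cx': 318.19753100125826, 'cy': 195.02410219281956, 'world_to_cam': array([[ 8.75334806e-01, -4.82999371e-01, -2.23737344e-02,
        -5.83875839e+02],
       [ 2.47446570e-01,  4.07730439e-01,  8.78934630e-01,
        -4.00365808e+01],
       [-4.15402421e-01, -7.74898378e-01,  4.76417182e-01,
        -9.09490277e+02],
       [ 0.00000000e+00,  0.00000000e+00,
[... 888 characters left out ...]
 242 | 
top disk 0.72 291 184 | top disk 0.63 260 170 | top disk 0.6 229 173 | 
top ring 0.75 337 170 | 
top ring_seat 0.67 342 168 | 
top open_mould 0.57 415 155 | 
top pink_mould 0.75 384 212 | 
top tweezers 0.52 286 226 | top tweezers 0.43 428 230 | 
wrist {'vfov': 64.56867734312581, 'cx': 316.6436662096248, 'cy': 200.53639025529475, 'tool_from_camera': array([[ 8.11778946e-04, -9.53345045e-01, -3.01881709e-01,
        -7.74330652e+01],
       [ 1.95217667e-04,  3.01881954e-01, -9.53345293e-01,
        -1.42918282e+02],
       [ 9.99999651e-01,  7.14972994e-04,  4.31171210e-04,
         1.26459380e-01],
       [ 0.00000000e+00,  0.00000000e+00,  0.00000000e+00,
         1.00000000e+00]])}
```

```bash
python3 - <<'E'
import cv2
p=cv2.imread('pics/top0.png');cv2.imwrite('pics/top0c.png',cv2.resize(p[110:290,180:480],None,fx=2.66,fy=2.66,interpolation=cv2.INTER_CUBIC))
p=cv2.imread('pics/scene0.png');cv2.imwrite('pics/scene0c.png',cv2.resize(p[140:320,210:450],None,fx=3.3,fy=3.3,interpolation=cv2.INTER_CUBIC))
E
```

```text
(no output)
```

View pics/top0.png

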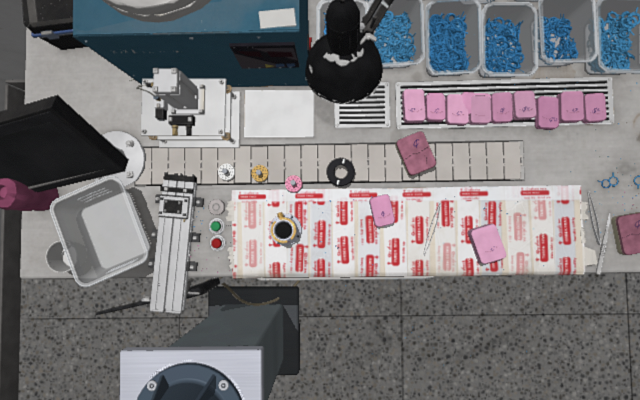

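View pics/scene0.png

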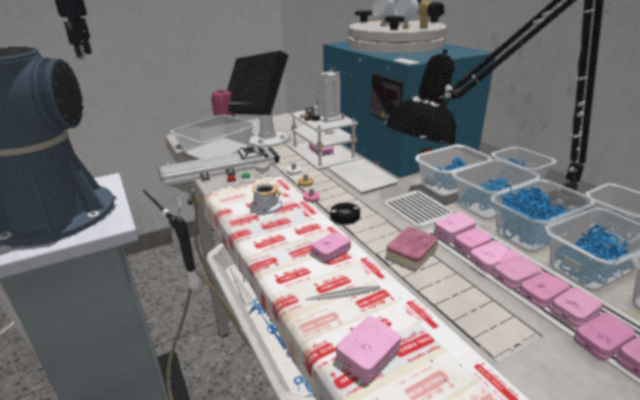

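```bash
true
```

```text
(no output)
```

View pics/top0c.png

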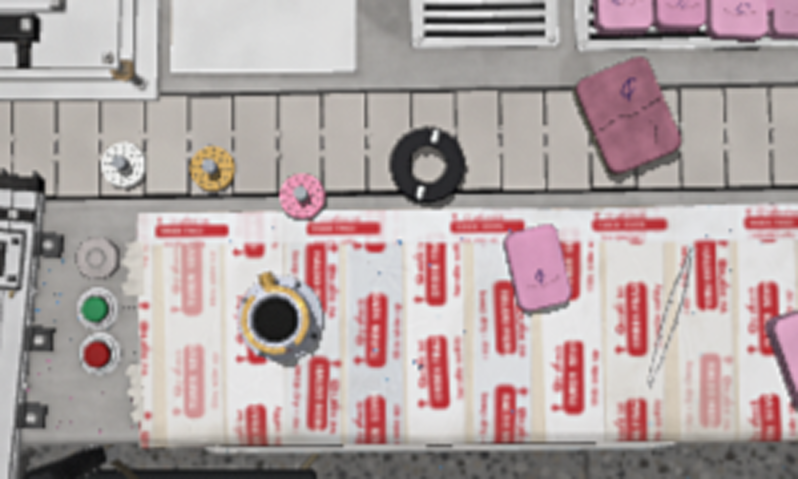

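View pics/scene0c.png

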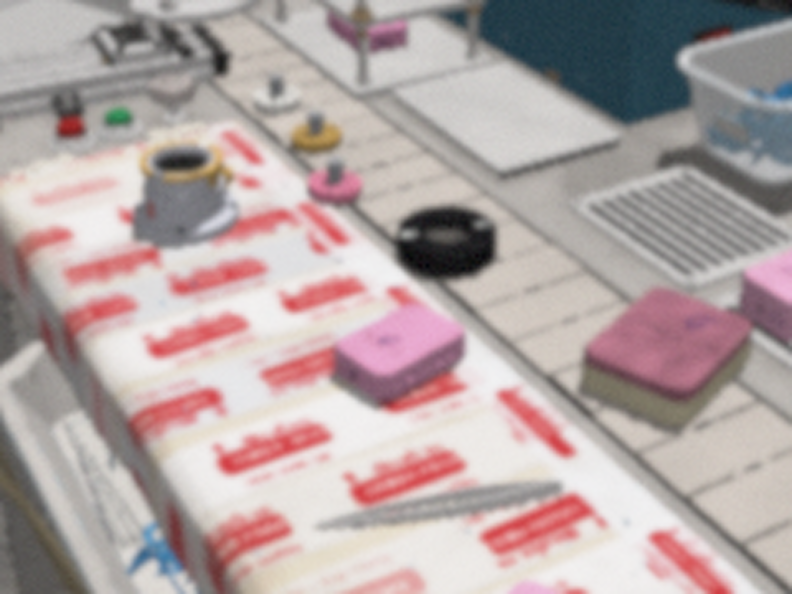

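```bash
python3 - <<'E'
from h import *
d=np.load('pics/top0.npy')
for n,u,v,z in [('pot rim',283,229,47),('white',226,172,15),('brass',260,172,15),('pink',293,183,15),('ring',341,171,18),('table',300,140,0),('cover',340,260,2),('pinkm',384,210,22),('openm',416,155,24),('tweez',432,230,5),('markA',180+435/2.66,110+135/2.66,18),('markB',180+420/2.66,110+192/2.66,18),('barb',180+268/2.66,110+280/2.66,40)]:
    print(n,pix2w('top',u,v,d[int(v),int(u)]).round(1),atz('top',u,v,z).round(1))
d=np.load('pics/scene0.npy')
for n,u,v in [('brass knob',210+316/3.3,140+120/3.3),('brass top',210+300/3.3,140+132/3.3),('ring hole', 210+445/3.3,140+237/3.3),('pot',210+180/3.3,140+145/3.3)]:
    print(n,pix2w('scene',u,v,d[int(v),int(u)]).round(1))
E
```

```text
pot rim [ 417.4 -216.8   44.2] [ 417.4 -217.2   47. ]
white [545.4 -87.1  19.8] [546.  -85.9  15. ]
brass [ 543.5 -164.5   26.2] [ 544.8 -162.5   15. ]
pink [ 517.8 -237.7   28.6] [ 519.  -236.4   15. ]
ring [ 545.4 -344.2    6. ] [ 544.  -343.9   18. ]
table [ 618.4 -251.9    1.6] [ 618.7 -251.7    0. ]
cover [ 345.7 -339.     3.5] [ 345.5 -339.1    2. ]
pinkm [ 455.8 -437.    23.3] [ 455.8 -437.2   22. ]
openm [ 576.2 -509.8   24.5] [ 576.3 -509.8   24. ]
tweez [ 410.1 -545.9    2.6] [ 410.1 -545.3    5. ]
markA [ 566.9 -349.9   17.6] [ 566.9 -349.9   18. ]
markB [ 518.8 -336.6   21.9] [ 519.1 -336.7   18. ]
barb [ 447.2 -210.    27.1] [ 447.  -211.6   40. ]
brass knob [ 541.6 -166.    21.4]
brass top [ 534.1 -153.6    8.3]
ring hole [ 554.8 -322.6   -2.3]
pot [ 424.5 -195.5   44.7]
```

```bash
python3 - <<'E'
from h import *
d=np.load('pics/top0.npy');ci=camera_info('top');f=f_of(ci)
v,u=np.mgrid[0:400,0:640]
P=np.stack([(u-ci['cx'])/f*d,-(v-ci['cy'])/f*d,-d,np.ones_like(d)],-1)@c2w('top').T
x,y,z=P[...,0],P[...,1],P[...,2]
m=d>0
xs=np.arange(250,800,50)
for yy in range(500,-500,-50):
    print(yy,[int(z[m&(abs(x-a)<25)&(abs(y-yy)<25)].max(initial=-99)) for a in xs])
# line z range for barb
mm=m&(np.hypot(x-417,y+217)<70)&(z>8)
for a,b,c in P[mm][:,:3]:
    r=np.hypot(a-417,b+217)
    if r>30: print(int(a-417),int(b+217),int(c),end='; ')
E
```

```text
500 [-99, -99, -99, -99, -99, -99, -99, -99, -99, -99, -99]
450 [-99, -99, -99, -99, -99, -99, -99, -99, -99, -99, -99]
400 [-99, 3, 4, 6, 4, -99, -99, -99, -99, 3, 4]
350 [-99, 5, 5, 5, 125, 129, 137, -99, -99, 3, 6]
300 [-99, 4, 47, 48, 125, 130, 197, 198, -99, 5, 4]
250 [-99, 4, 75, 76, 76, 114, 197, 249, 241, 6, 5]
200 [-99, 75, 76, 33, 7, 115, 196, 260, 256, 7, 5]
150 [-99, 75, 75, 8, 8, 73, 190, 264, 269, 6, 5]
100 [28, 26, 74, 73, 74, 74, 186, 231, 216, 5, 281]
50 [28, 30, 75, 74, 46, 45, 28, 122, 131, 131, 281]
0 [29, 29, 28, 29, 48, 48, 28, 125, 232, 232, 330]
-50 [-99, 5, 8, 20, 39, 37, 14, 127, 232, 234, 330]
-100 [-99, 5, 9, 10, 39, 38, 29, 120, 112, 121, 330]
-150 [-99, 7, 8, 9, 8, 8, 28, 6, 17, 17, 280]
-200 [-99, 7, 8, 51, 50, 14, 12, 6, 16, 17, 282]
-250 [-99, 5, 7, 50, 52, 29, 14, 13, 17, 16, 283]
-300 [-99, 6, 9, 7, 9, 23, 22, 13, 203, 227, 303]
-350 [-99, 6, 7, 7, 7, 22, 25, 16, 212, 254, 318]
-400 [-99, 5, 7, 24, 26, 25, 6, 5, 201, 224, 272]
-450 [-99, 6, 7, 25, 27, 27, 6, 29, 8, 10, 78]
46 -2 8; 37 13 25; 37 10 26; 37 9 23; 37 6 23; 35 15 24; 35 12 27; 35 11 26; 
[... 1390 characters left out ...]
9 12; -20 28 13; -20 26 10; -20 -22 11; -20 -24 11; -20 -26 10; -22 26 13; -22 24 10; -22 -20 11; -23 -24 10; -22 -26 11; -24 27 9; -24 24 12; -24 22 9; -25 -17 11; -25 -20 12; -25 -22 11; -25 -24 13; -26 21 15; -27 20 8; -26 17 14; -27 -13 13; -27 -15 12; -27 -17 11; -27 -19 8; -27 -22 12; -29 19 12; -28 17 16; -28 15 15; -28 12 15; -29 11 10; -29 -6 12; -29 -11 13; -29 -13 12; -29 -15 10; -29 -17 9; -31 17 11; -31 15 10; -31 13 10; -31 11 12; -31 9 9; -31 7 8; -31 3 16; -31 2 10; -31 0 13; -31 -2 11; -31 -4 12; -31 -6 11; -31 -9 13; -31 -11 12; -31 -13 11; -31 -15 9; -33 11 11; -33 8 11; -33 6 11; -33 4 12; -33 2 12; -33 0 8; -33 -2 13; -33 -4 12; -33 -6 12; -33 -8 11; -33 -10 9; -53 11 8;
```

Emit:
jog_arm(
  slide=[
    [0.4,0,-0.4],
    [1.2,0,-1.2],
    [2.0,0,-2.0],
    [2.9,0,-2.8],
    [3.8,0.1,-3.7],
    [4.6,0.2,-4.5],
    [5.5,0.3,-5.4],
    [6.3,0.5,-6.2],
    [7.2,0.7,-7.1],
    [8.0,0.9,-7.9],
    [8.9,1.1,-8.8],
    [9.7,1.3,-9.6],
    [10.6,1.5,-10.5],
    [11.4,1.7,-11.3],
    [12.2,1.9,-12.1],
    [13.0,2.1,-12.9],
    [13.6,2.3,-13.5],
    [14.0,2.4,-13.9],
    [14.19,2.5,-14.09],
    [14.19,2.5,-14.09],
  ],
  turn=[
    [0,0.4,0],
    [0,1,0],
    [0,1.8,0],
    [0,2.5,0],
    [0,3.3,0],
    [0,4.0,0],
    [0,4.8,0],
    [0,5.5,0],
    [0,6.3,0],
    [0,7.0,0],
    [0,7.8,0],
    [0,8.5,0],
    [0,9.3,0],
    [0,10,0],
    [0,10.7,0],
    [0,11.4,0],
    [0,11.9,0],
    [0,12.2,0],
    [0,12.4,0],
    [0,12.4,0],
  ],
  grip=-0.2,
)

```text
clock: 3.5
eef_pos: [543.2, -165.4, 130.7]
orientation: [-1.572, 0.0, -1.57]
contact_force: [-0.0, 0.2, -0.0]
opening: 51.0
```

```bash
cat > look.py <<'E'
import sys
from h import *
tag=sys.argv[1]; names=sys.argv[2:]
o=get_obs();p,d=capture('wrist');cv2.imwrite(f'pics/{tag}.png',p);np.savez(f'pics/{tag}.npz',d=d,**{k:np.array(o[k]) for k in ('eef_pos','orientation')})
print({k:np.round(o[k],3) for k in o if k not in('tau','joint_vel')})
for n in names:
    for q in landmark_of(n,'wrist')[:3]:
        u,v=q['xy'][0]*640,q['xy'][1]*400
        dd=d[min(399,int(v)),min(639,int(u))]
        print(n,round(q['confidence'],2),round(u),round(v),'depthpt',pix2w('wrist',u,v,dd,o).round(1))
E
python3 look.py w1 disk ring pot
```

```text
{'clock': np.float64(3.5), 'joint_positions': array([-0.378,  0.504,  1.693, -0.   ,  0.945, -0.378]), 'eef_pos': array([ 543.181, -165.415,  130.678]), 'orientation': array([-1.572,  0.   , -1.57 ]), 'contact_force': array([-0.044,  0.155, -0.034]), 'torque': array([-0.009,  0.029,  0.037]), 'opening': np.float64(50.964)}
disk 0.91 290 259 depthpt [ 518.5 -228.3   10.6]
disk 0.84 319 182 depthpt [ 545.  -153.8   15.3]
ring 0.64 318 350 depthpt [ 544.  -324.7   18.9]
pot 0.9 181 243 depthpt [ 431.2 -199.6   35.8]
pot 0.57 160 268 depthpt [ 414.  -219.2   42.4]
```

View pics/w1.png

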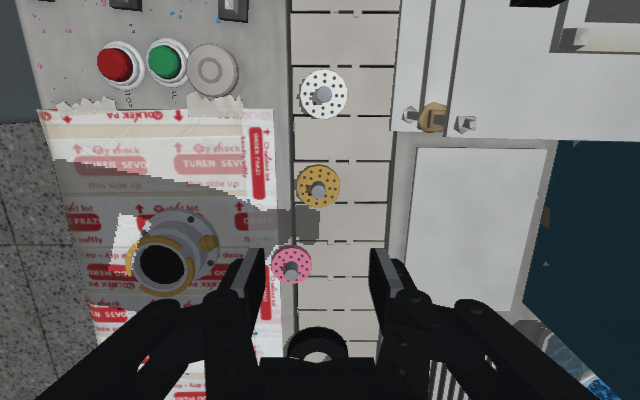

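```bash
python3 - <<'E'
from h import *
p=cv2.imread('pics/w1.png');Z=np.load('pics/w1.npz');d=Z['d'];o=dict(eef_pos=Z['eef_pos'],orientation=Z['orientation'])
cv2.imwrite('pics/w1c.png',cv2.resize(p[60:300,270:370],None,fx=2.5,fy=2.5,interpolation=cv2.INTER_CUBIC))
cv2.imwrite('pics/w1d.png',cv2.resize(p[155:220,285:355],None,fx=8,fy=8,interpolation=cv2.INTER_CUBIC))
print(d[170:206:3,300:338:3].astype(int))
ci=camera_info('wrist');f=f_of(ci);v,u=np.mgrid[0:400,0:640]
P=np.stack([(u-ci['cx'])/f*d,-(v-ci['cy'])/f*d,-d,np.ones_like(d)],-1)@c2w('wrist',o).T
np.save('pics/w1P.npy',P)
x,y,z=P[...,0],P[...,1],P[...,2]
def st(m): 
    q=P[m]; print(m.sum(),q[:,:3].mean(0).round(1),np.ptp(q[:,:3],axis=0).round(1))
reg=(d>0)&(np.hypot(x-543,y+162)<28)
st(reg&(z>20)); st(reg&(z>4)&(z<13))
print(np.histogram(z[reg],bins=range(-3,32,2)))
print('table z',np.median(z[(abs(x-543)<20)&(abs(y+125)<6)]))
reg=(d>0)&(np.hypot(x-417,y+217)<45)
print(np.histogram(z[reg],bins=range(-3,60,3)))
st(reg&(z>42))
E
```

```text
[[277 275 267 269 268 270 268 268 269 269 269 276 277]
 [278 269 268 269 269 270 270 269 268 268 269 270 278]
 [270 269 271 269 270 271 269 270 271 270 270 269 270]
 [270 271 270 270 271 272 270 271 270 270 272 270 270]
 [271 272 272 271 271 266 265 268 272 272 271 270 273]
 [271 273 272 272 265 257 257 258 267 273 273 273 273]
 [273 271 272 273 256 256 256 256 257 274 273 273 273]
 [274 273 274 274 258 258 258 257 258 273 275 274 274]
 [274 274 275 275 257 257 259 258 259 275 275 275 276]
 [276 276 275 276 274 259 260 259 275 277 275 275 276]
 [285 276 276 276 276 277 276 275 276 277 276 277 286]
 [288 287 276 277 278 276 277 277 276 277 277 287 286]]
13398 [ 543.2 -152.7  201.4] [ 55.3  29.4 205.4]
1254 [ 543.8 -157.7    9.4] [37.2 37.8  8.8]
(array([ 59, 704, 607,  13,  18, 293, 914,  22,  10,   8,   8,   9,  10,
        50, 111,   1,   0]), array([-3, -1,  1,  3,  5,  7,  9, 11, 13, 15, 17, 19, 21, 23, 25, 27, 29,
       31]))
table z 0.821625343692773
(array([   0, 1185,  643,  108,  843,  320,   97,  111,  164,  243,  289,
        348,  106,   70,  539, 1136, 1388,  154,    0,    0]), array([-3,  0,  3,  6,  9, 12, 15, 18, 21, 24, 27, 30, 33, 36, 39, 42, 45,
       48, 51, 54, 57]))
2678 [ 415.8 -215.8   45.3] [54.7 54.4  7.3]
```

View pics/w1d.png

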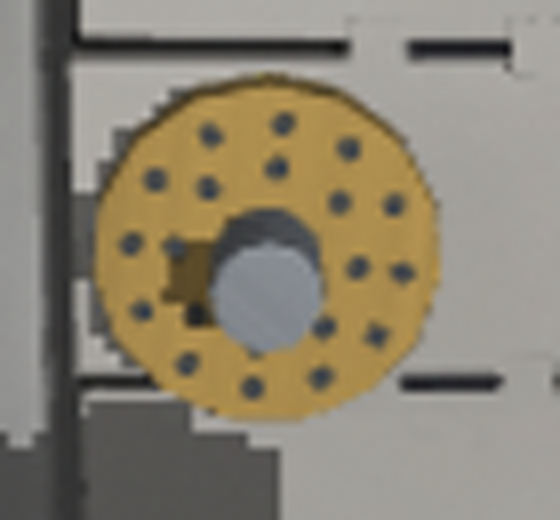

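```bash
python3 - <<'E'
from h import *
Z=np.load('pics/w1.npz');o=dict(eef_pos=Z['eef_pos'],orientation=Z['orientation'])
print(atz('wrist',318.4,192.2,25,o),atz('wrist',318.4,186,9,o), atz('top',260.8,172.5,12))
P=np.load('pics/w1P.npy');d=Z['d'];x,y,z=P[...,0],P[...,1],P[...,2]
m=(d>0)&(np.hypot(x-543,y+162)<28)&(z>20)&(z<30);print(m.sum(),P[m].mean(0))
m=(d>0)&(np.hypot(x-416,y+217)<32)&(z>42)&(z<51)
pts=P[m][:,:2].astype(np.float32)
print('pot rim',cv2.minEnclosingCircle(pts),np.median(z[m]),pts.mean(0))
p=cv2.imread('pics/w1.png');cv2.imwrite('pics/w1p.png',cv2.resize(p[190:320,100:250],None,fx=4,fy=4,interpolation=cv2.INTER_CUBIC))
p=cv2.imread('pics/w1.png')
E
```

```text
[ 544.3004013  -159.60613008   25.        ] [ 544.37721881 -158.63375155    9.        ] [ 544.04342473 -163.71499962   12.        ]
175 [ 543.80029499 -158.49563552   25.15940487    1.        ]
pot rim ((415.9453430175781, -216.5504150390625), 28.12068748474121) 46.2451745103055 [ 415.8442  -215.82388]
```

View pics/w1p.png

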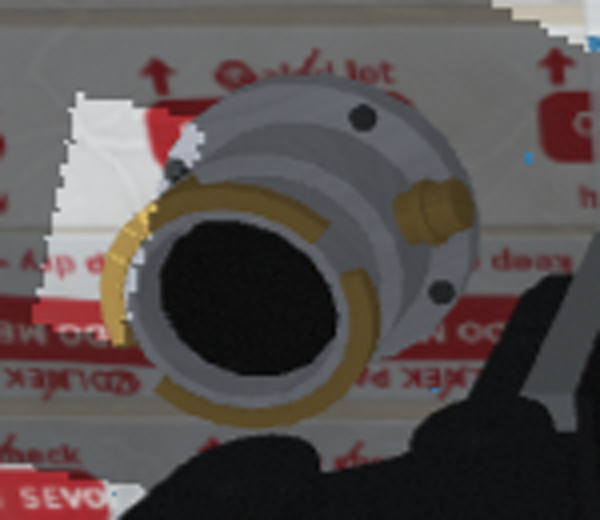

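Emit:
jog_arm(
  slide=[
    [0.35,-0.25,-0.8],
    [0.7,-0.5,-1.6],
    [1.1,-0.75,-2.4],
    [1.35,-0.9,-3.0],
    [1.4,-0.95,-3.175],
    [1.4,-0.95,-3.175],
    [1.4,-0.95,-3.175],
  ],
  turn=[
    [0,0,0],
    [0,0,0],
    [0,0,0],
    [0,0,0],
    [0,0,0],
    [0,0,0],
    [0,0,0],
  ],
)

```text
clock: 4.4
eef_pos: [417.1, -220.7, 169.4]
orientation: [-1.57, -0.0, -1.569]
contact_force: [-0.7, -0.3, 0.2]
opening: 51.3
```

```bash
python3 look.py w2 pot_mouth pot_notch disk
python3 - <<'E'
import cv2
p=cv2.imread('pics/w2.png');cv2.imwrite('pics/w2c.png',cv2.resize(p[120:260,230:400],None,fx=4.5,fy=4.2,interpolation=cv2.INTER_CUBIC))
E
```

```text
{'clock': np.float64(4.4), 'joint_positions': array([-0.585,  0.291,  1.911,  0.   ,  0.939, -0.588]), 'eef_pos': array([ 417.063, -220.658,  169.358]), 'orientation': array([-1.57 , -0.   , -1.569]), 'contact_force': array([-0.68 , -0.338,  0.159]), 'torque': array([-0.028, -0.006, -0.053]), 'opening': np.float64(51.266)}
pot_mouth 0.67 319 189 depthpt [ 418.6 -218.3   42. ]
pot_notch 0.73 290 197 depthpt [ 393.1 -224.    45.9]
disk 0.95 467 29 depthpt [543.4 -86.1  14.3]
disk 0.81 451 122 depthpt [ 538.3 -161.4   18.8]
disk 0.62 416 194 depthpt [ 515.5 -232.    10.3]
```

View pics/w2c.png

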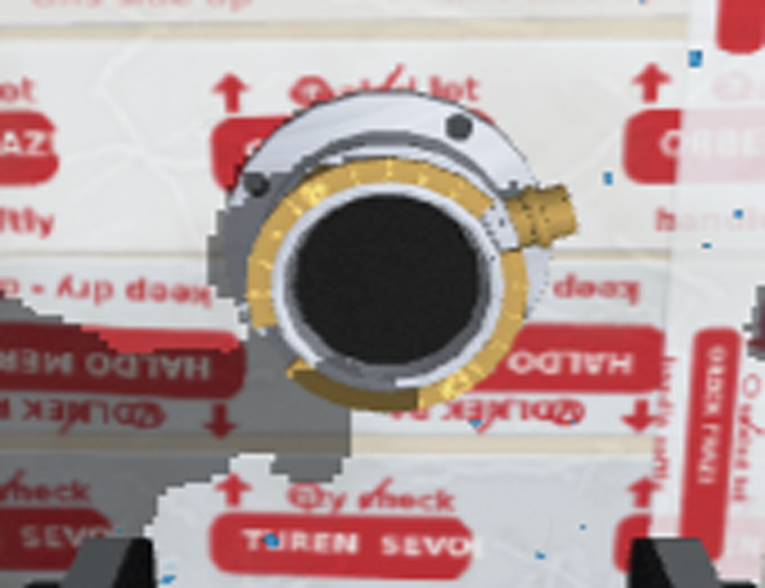

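```bash
python3 - <<'E'
from h import *
p=cv2.imread('pics/w2.png');Z=np.load('pics/w2.npz');d=Z['d'];o=dict(eef_pos=Z['eef_pos'],orientation=Z['orientation'])
# outer collar: rectify the plane z=zr to top view
def rect(p,o,c,z,half=40,s=8):
    g=np.linspace(-half,half,2*half*s+1)
    ci=camera_info('wrist');f=f_of(ci);M=np.linalg.inv(c2w('wrist',o))
    X,Y=np.meshgrid(c[0]+g,c[1]-g)
    q=np.stack([X,Y,np.full_like(X,z),np.ones_like(X)],-1)@M.T
    return cv2.remap(p,(ci['cx']+f*q[...,0]/-q[...,2]).astype(np.float32),(ci['cy']-f*q[...,1]/-q[...,2]).astype(np.float32),cv2.INTER_CUBIC)
r=rect(p,o,(417,-217),47);cv2.imwrite('pics/w2r.png',r)
g=r.max(2)
# dark bore
m=(g<60).astype(np.uint8);m=cv2.morphologyEx(m,cv2.MORPH_OPEN,np.ones((15,15)))
cs,_=cv2.findContours(m,cv2.RETR_EXTERNAL,cv2.CHAIN_APPROX_NONE);
for c in cs:
    if cv2.contourArea(c)>20000:
        e=cv2.fitEllipse(c);print('dark ellipse',e, 'world',417-40+e[0][0]/8,-217+40-e[0][1]/8,'diam',np.array(e[1])/8)
# depth pts on rim
ci=camera_info('wrist');f=f_of(ci);v,u=np.mgrid[0:400,0:640]
P=np.stack([(u-ci['cx'])/f*d,-(v-ci['cy'])/f*d,-d,np.ones_like(d)],-1)@c2w('wrist',o).T
x,y,z=P[...,0],P[...,1],P[...,2]
m=(d>0)&(np.hypot(x-417,y+217)<32)&(z>43)&(z<51)
print(m.sum(),np.median(z[m]),cv2.minEnclosingCircle(P[m][:,:2].astype(np.float32)))
p1=cv2.imread('pics/w1.png');Z=np.load('pics/w1.npz');o1=dict(eef_pos=Z['eef_pos'],orientation=Z['orientation'])
r1=rect(p1,o1,(543,-160),9);cv2.imwrite('pics/w1r.png',r1)
hsv=cv2.cvtColor(r1,cv2.COLOR_BGR2HSV);m=((hsv[...,1]>90)&(hsv[...,0]>12)&(hsv[...,0]<32)).astype(np.uint8)
m=cv2.morphologyEx(m,cv2.MORPH_OPEN,np.ones((9,9)));cs,_=cv2.findContours(m,cv2.RETR_EXTERNAL,cv2.CHAIN_APPROX_NONE)
c=max(cs,key=cv2.contourArea);e=cv2.fitEllipse(cv2.convexHull(c));print('disk',e,543-40+e[0][0]/8,-160+40-e[0][1]/8,np.array(e[1])/8)
E
```

```text
dark ellipse ((311.9228515625, 301.5590515136719), (282.9860534667969, 286.52801513671875), 177.62730407714844) world 415.9903564453125 -214.69488143920898 diam [35.37325668 35.81600189]
1568 47.03311056642795 ((415.58258056640625, -216.2917938232422), 27.39396095275879)
disk ((326.7984619140625, 310.2348327636719), (300.1051025390625, 308.0575866699219), 178.06854248046875) 543.8498077392578 -158.77935409545898 [37.51313782 38.50719833]
```

View pics/w2r.png

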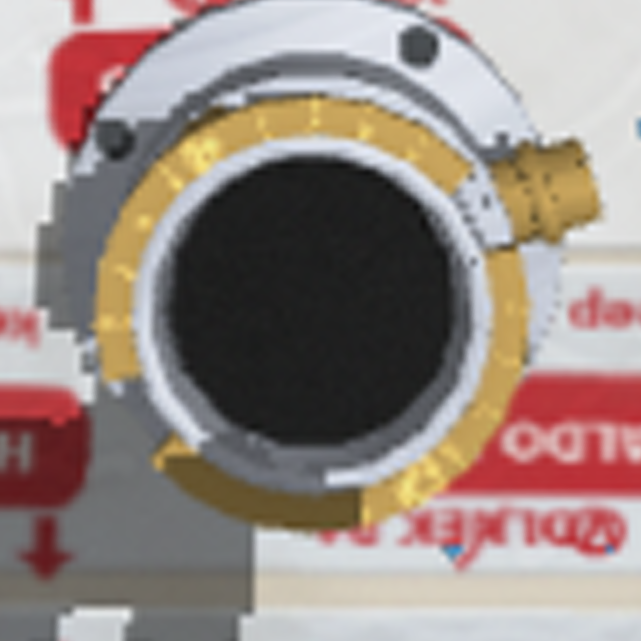

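View pics/w1r.png

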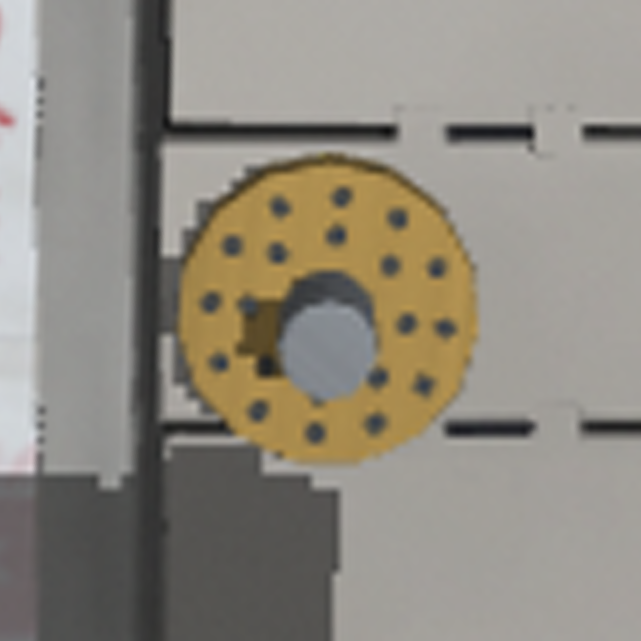

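Emit:
jog_arm(
  slide=[
    [-0.4,0.5,0.8],
    [-0.8,1.0,1.7],
    [-1.2,1.6,2.6],
    [-1.5,2.2,3.1],
    [-1.55,2.8,3.2],
    [-1.55,3.3,3.2],
    [-1.55,3.7,3.2],
    [-1.55,3.93,3.2],
    [-1.55,3.93,3.2],
    [-1.55,3.93,3.2],
  ],
  turn=[
    [0,0,0],
    [0,0,0],
    [0,0,0],
    [0,0,0],
    [0,0,0],
    [0,0,0],
    [0,0,0],
    [0,0,0],
    [0,0,0],
    [0,0,0],
  ],
)

```text
clock: 5.6
eef_pos: [544.6, -159.2, 12.7]
orientation: [-1.57, -0.0, -1.57]
contact_force: [0.1, -0.5, 0.8]
opening: 51.5
```

```bash
python3 look.py w3
```

```text
{'clock': np.float64(5.6), 'joint_positions': array([-0.366,  0.688,  1.74 ,  0.   ,  0.713, -0.368]), 'eef_pos': array([ 544.574, -159.163,   12.656]), 'orientation': array([-1.57, -0.  , -1.57]), 'contact_force': array([ 0.139, -0.547,  0.755]), 'torque': array([ 0.02 , -0.026, -0.015]), 'opening': np.float64(51.539)}
```

View pics/w3.png

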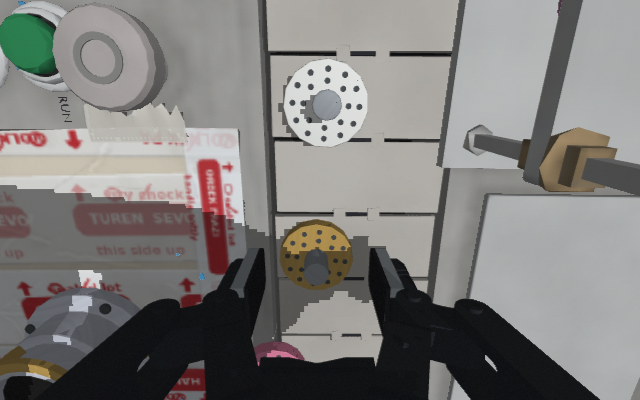

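Emit:
jog_arm(
  slide=[
    [0,0,0],
    [0,0,0],
    [0,0,0],
    [0,0,0],
    [0,0,0],
    [0,0,0],
  ],
  turn=[
    [0,0,0],
    [0,0,0],
    [0,0,0],
    [0,0,0],
    [0,0,0],
    [0,0,0],
  ],
  grip=1,
  squeeze=30,
)

```text
clock: 6.25
eef_pos: [544.5, -159.1, 12.7]
orientation: [-1.57, -0.0, -1.569]
contact_force: [-1.3, -0.4, 5.9]
opening: 10.2
```

```bash
python3 look.py w4
```

```text
{'clock': np.float64(6.25), 'joint_positions': array([-0.366,  0.688,  1.74 , -0.   ,  0.713, -0.368]), 'eef_pos': array([ 544.512, -159.064,   12.654]), 'orientation': array([-1.57 , -0.   , -1.569]), 'contact_force': array([-1.339, -0.354,  5.884]), 'torque': array([0.098, 0.239, 0.017]), 'opening': np.float64(10.198)}
```

View pics/w4.png

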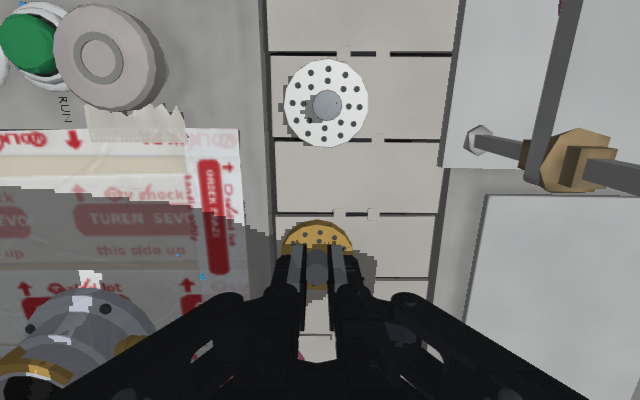

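Emit:
jog_arm(
  slide=[
    [0,-0.05,0],
    [0,-0.2,0],
    [0,-0.6,0],
    [0,-1.2,0],
    [0,-1.8,0],
    [0,-2.3,0],
    [0,-2.5,0],
    [0,-2.5,0],
    [0,-2.5,0],
  ],
  turn=[
    [0,0,0],
    [0,0,0],
    [0,0,0],
    [0,0,0],
    [0,0,0],
    [0,0,0],
    [0,0,0],
    [0,0,0],
    [0,0,0],
  ],
)

```text
clock: 7.2
eef_pos: [543.9, -158.8, 111.6]
orientation: [-1.571, 0.0, -1.569]
contact_force: [-0.1, -0.1, -0.3]
opening: 10.1
```

```bash
python3 look.py w5;python3 - <<'E'
import cv2
p=cv2.imread('pics/w5.png');cv2.imwrite('pics/w5c.png',cv2.resize(p[200:330,230:400],None,fx=4.5,fy=4.5,interpolation=cv2.INTER_CUBIC))
E
```

```text
{'clock': np.float64(7.2), 'joint_positions': array([-0.366,  0.529,  1.708,  0.   ,  0.905, -0.368]), 'eef_pos': array([ 543.875, -158.81 ,  111.633]), 'orientation': array([-1.571,  0.   , -1.569]), 'contact_force': array([-0.091, -0.088, -0.344]), 'torque': array([ 0.008, -0.042, -0.002]), 'opening': np.float64(10.081)}
```

View pics/w5c.png

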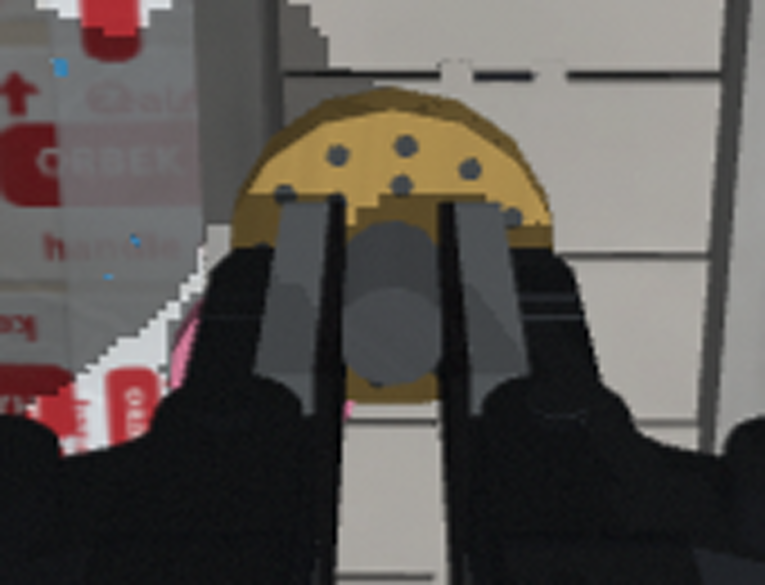

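Emit:
jog_arm(
  slide=[
    [0.2,0,-0.5],
    [0.5,0,-1.2],
    [0.9,0,-2.0],
    [1.25,0,-2.7],
    [1.4,0.2,-3.1],
    [1.425,0.5,-3.2],
    [1.425,0.8,-3.2],
    [1.425,0.95,-3.2],
    [1.425,0.95,-3.2],
    [1.425,0.95,-3.2],
    [1.425,0.95,-3.2],
  ],
  turn=[
    [0,0,0],
    [0,0,0],
    [0,0,0],
    [0,0,0],
    [0,0,0],
    [0,0,0],
    [0,0,0],
    [0,0,0],
    [0,0,0],
    [0,0,0],
    [0,0,0],
  ],
)

```text
clock: 8.35
eef_pos: [416.7, -216.1, 74.4]
orientation: [-1.57, -0.0, -1.569]
contact_force: [-0.2, -0.0, -0.3]
opening: 10.3
```

```bash
python3 look.py w6;python3 - <<'E'
from h import *
for i in range(4):print(get_obs()['eef_pos'],get_obs()['clock']);
p=cv2.imread('pics/w6.png');cv2.imwrite('pics/w6c.png',cv2.resize(p[170:320,230:410],None,fx=4.4,fy=4,interpolation=cv2.INTER_CUBIC))
E
```

```text
{'clock': np.float64(8.35), 'joint_positions': array([-0.578,  0.45 ,  1.98 ,  0.   ,  0.711, -0.58 ]), 'eef_pos': array([ 416.73 , -216.104,   74.366]), 'orientation': array([-1.57 , -0.   , -1.569]), 'contact_force': array([-0.209, -0.021, -0.295]), 'torque': array([ 0.009, -0.016,  0.028]), 'opening': np.float64(10.338)}
[ 416.70732331 -216.1351538    74.42990363] 8.4
[ 416.70732331 -216.1351538    74.42990363] 8.4
[ 416.70732331 -216.1351538    74.42990363] 8.4
[ 416.70732331 -216.1351538    74.42990363] 8.4
```

View pics/w6c.png

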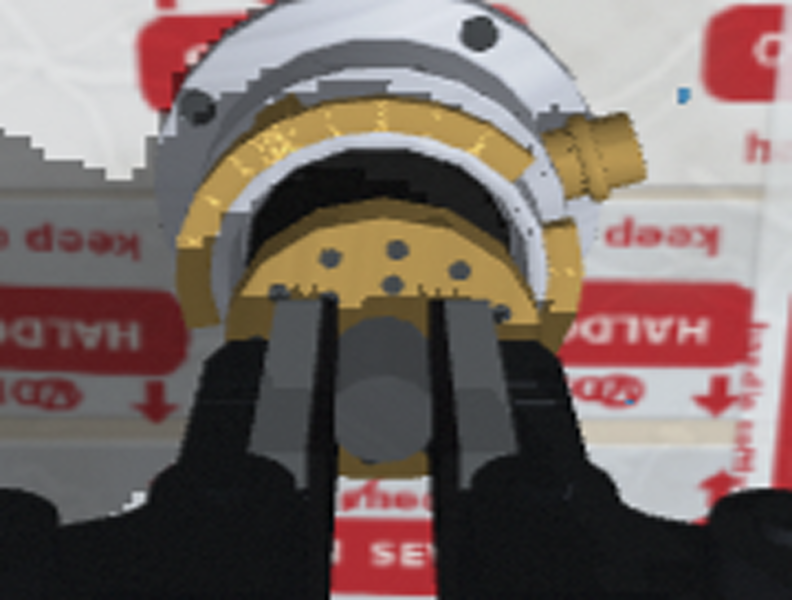

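```bash
cat >> h.py <<'E'
def rect(p,o,c,z,half=40,s=8):
    g=np.linspace(-half,half,2*half*s+1)
    ci=camera_info('wrist');f=f_of(ci);M=np.linalg.inv(c2w('wrist',o))
    X,Y=np.meshgrid(c[0]+g,c[1]-g)
    q=np.stack([X,Y,np.full_like(X,z),np.ones_like(X)],-1)@M.T
    return cv2.remap(p,(ci['cx']+f*q[...,0]/-q[...,2]).astype(np.float32),(ci['cy']-f*q[...,1]/-q[...,2]).astype(np.float32),cv2.INTER_CUBIC)
def load(tag):
    Z=np.load(f'pics/{tag}.npz');return cv2.imread(f'pics/{tag}.png'),Z['d'],dict(eef_pos=Z['eef_pos'],orientation=Z['orientation'])
E
python3 - <<'E'
from h import *
p,d,o=load('w6')
a=rect(p,o,(416,-216),47,34,6);b=rect(p,o,(416,-216),70.7,34,6)
for im,rs in((a,(27,20)),(b,(19,6))):
    for r in rs: cv2.circle(im,(204,204),int(r*6),(0,0,255),1)
cv2.imwrite('pics/w6r.png',np.hstack([a,b])[:, :])
E
```

```text
(no output)
```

View pics/w6r.png

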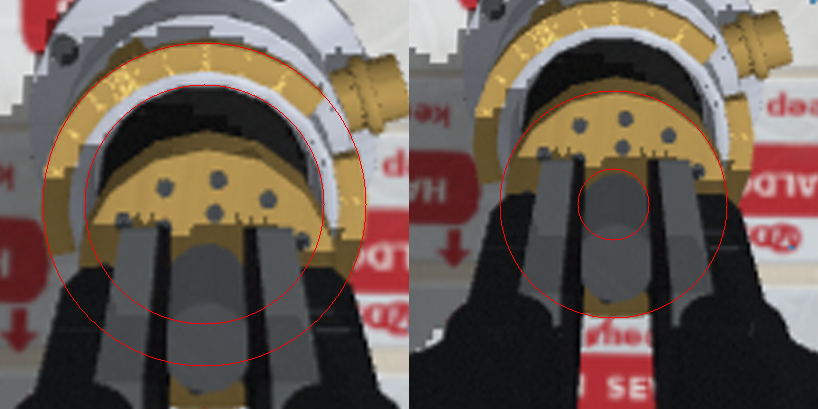

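Emit:
jog_arm(
  slide=[
    [0,0.1,0],
    [0,0.2,0],
    [0,0.28,0],
    [0,0.34,0],
    [0,0.38,0],
    [0,0.4,0],
    [0,0.4,0],
  ],
  turn=[
    [0,0,0],
    [0,0,0],
    [0,0,0],
    [0,0,0],
    [0,0,0],
    [0,0,0],
    [0,0,0],
  ],
)

```text
clock: 9.1
eef_pos: [416.3, -216.1, 58.0]
orientation: [-1.571, 0.0, -1.569]
contact_force: [0.5, -0.6, -0.5]
opening: 10.3
```

Emit:
jog_arm(
  slide=[
    [0,0.02,0],
    [0,0.04,0],
    [0,0.06,0],
    [0,0.08,0],
    [0,0.08,0],
  ],
  turn=[
    [0,0,0],
    [0,0,0],
    [0,0,0],
    [0,0,0],
    [0,0,0],
  ],
)

```text
clock: 9.6
eef_pos: [416.3, -216.1, 54.8]
orientation: [-1.571, 0.0, -1.569]
contact_force: [-0.3, 0.4, -0.7]
opening: 9.9
```

Emit:
jog_arm(
  slide=[
    [0,0.01,0],
    [0,0.02,0],
    [0,0.02,0],
  ],
  turn=[
    [0,0,0],
    [0,0,0],
    [0,0,0],
  ],
)

```text
clock: 9.9
eef_pos: [416.4, -216.2, 54.2]
orientation: [-1.571, -0.0, -1.569]
contact_force: [-1.2, 0.7, 2.3]
opening: 10.2
```

Contact with the gasket (about 3 N) at the expected height, so I open slowly and rise.

Emit:
jog_arm(
  slide=[
    [0,0,0],
    [0,0,0],
    [0,0,0],
    [0,0,0],
    [0,0,0],
  ],
  turn=[
    [0,0,0],
    [0,0,0],
    [0,0,0],
    [0,0,0],
    [0,0,0],
  ],
  grip=0.2,
)

```text
clock: 10.4
eef_pos: [416.3, -216.1, 54.1]
orientation: [-1.571, 0.0, -1.569]
contact_force: [0.1, 0.1, 0.3]
opening: 33.9
```

Emit:
jog_arm(
  slide=[
    [0,-0.4,0],
    [0,-1.2,0],
    [0,-2.2,0],
    [-0.05,-2.8,0],
    [-0.1,-2.87,0],
    [-0.1,-2.87,0],
    [-0.1,-2.87,0],
  ],
  turn=[
    [0,0,0],
    [0,0,0],
    [0,0,0],
    [0,0,0],
    [0,0,0],
    [0,0,0],
    [0,0,0],
  ],
)

```text
clock: 11.1
eef_pos: [415.8, -211.8, 167.7]
orientation: [-1.572, 0.001, -1.569]
contact_force: [0.0, 0.3, -0.6]
opening: 34.1
```

```bash
python3 look.py w7 disk ring; python3 - <<'E'
from h import *
p,d,o=load('w7')
a=rect(p,o,(416,-216),47,40,5);b=rect(p,o,(416,-216),51,40,5)
cv2.circle(a,(200,200),135,(0,0,255),1);cv2.circle(b,(200,200),95,(0,0,255),1)
cv2.imwrite('pics/w7r.png',np.hstack([a,b]))
E
```

```text
{'clock': np.float64(11.1), 'joint_positions': array([-0.571,  0.286,  1.923, -0.   ,  0.934, -0.572]), 'eef_pos': array([ 415.781, -211.791,  167.74 ]), 'orientation': array([-1.572e+00,  1.000e-03, -1.569e+00]), 'contact_force': array([ 0.032,  0.256, -0.592]), 'torque': array([ 0.004,  0.009, -0.032]), 'opening': np.float64(34.131)}
disk 0.97 415 204 depthpt [ 512.8 -232.    11.6]
disk 0.94 465 39 depthpt [542.4 -84.1  10.1]
disk 0.76 317 197 depthpt [ 415.4 -210.3   61.8]
ring 0.84 432 289 depthpt [ 537.8 -326.2   17.6]
```

View pics/w7r.png

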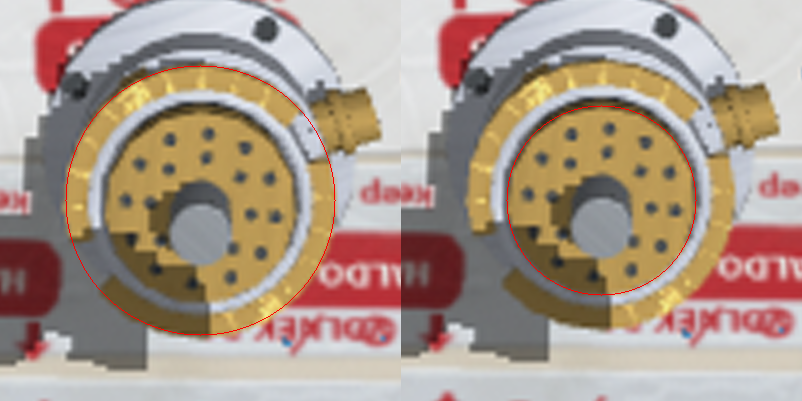

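View pics/w7.png

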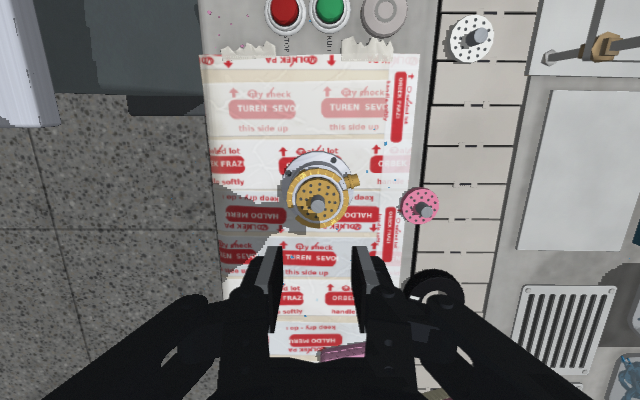

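Emit:
jog_arm(
  slide=[
    [0.3,0,0.3],
    [1.0,0,1.0],
    [1.8,0.1,1.8],
    [2.6,0.3,2.6],
    [3.1,0.6,3.0],
    [3.275,0.7,3.175],
    [3.275,0.7,3.175],
    [3.275,0.7,3.175],
  ],
  turn=[
    [0,0,0],
    [0,0,0],
    [0,0,0],
    [0,0,0],
    [0,0,0],
    [0,0,0],
    [0,0,0],
    [0,0,0],
  ],
  grip=-1,
)

```text
clock: 12.05
eef_pos: [542.9, -342.1, 140.8]
orientation: [-1.572, 0.001, -1.569]
contact_force: [0.0, 0.6, -0.2]
opening: 85.2
```

```bash
python3 look.py w8 ring ring_seat; python3 - <<'E'
from h import *
p,d,o=load('w8')
a=rect(p,o,(543,-341),18,45,8)
cv2.imwrite('pics/w8r.png',a)
ci=camera_info('wrist');f=f_of(ci);v,u=np.mgrid[0:400,0:640]
P=np.stack([(u-ci['cx'])/f*d,-(v-ci['cy'])/f*d,-d,np.ones_like(d)],-1)@c2w('wrist',o).T
x,y,z=P[...,0],P[...,1],P[...,2]
m=(d>0)&(np.hypot(x-543,y+341)<42)&(z>14)&(z<25)
print(m.sum(),np.median(z[m]),cv2.minEnclosingCircle(P[m][:,:2].astype(np.float32)))
E
```

```text
{'clock': np.float64(12.05), 'joint_positions': array([-0.635,  0.612,  1.476,  0.   ,  1.055, -0.637]), 'eef_pos': array([ 542.889, -342.14 ,  140.817]), 'orientation': array([-1.572e+00,  1.000e-03, -1.569e+00]), 'contact_force': array([ 0.047,  0.618, -0.167]), 'torque': array([ 0.021,  0.042, -0.003]), 'opening': np.float64(85.205)}
ring 0.81 317 185 depthpt [ 542.8 -338.6    1.6]
ring_seat 0.94 318 192 depthpt [ 543.6 -346.     0.6]
3046 18.492786811769207 ((543.2244873046875, -341.4993896484375), 32.01071548461914)
```

View pics/w8r.png

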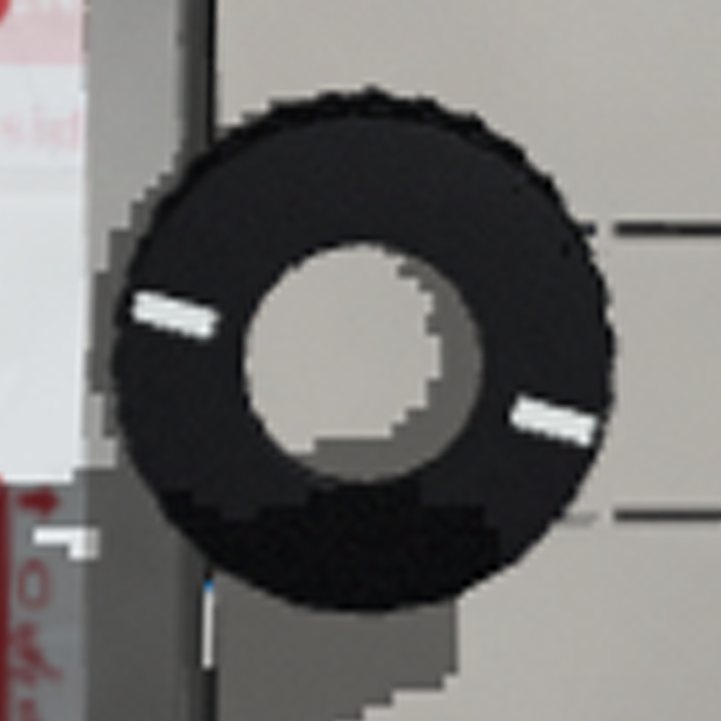

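View pics/w8.png

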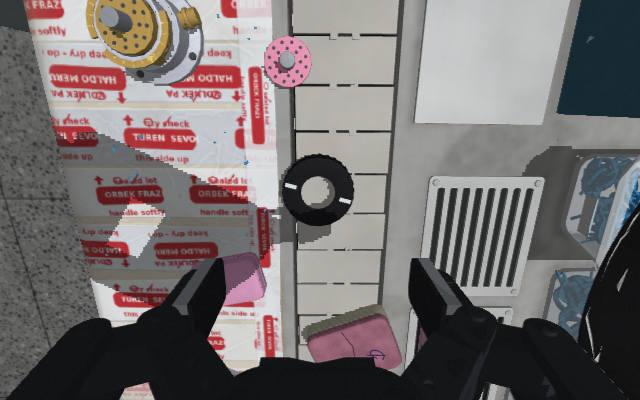

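Emit:
jog_arm(
  slide=[
    [0,0.3,0],
    [-0.017,1.0,0.015],
    [-0.017,1.8,0.015],
    [-0.017,2.5,0.015],
    [-0.017,3.0,0.015],
    [-0.017,3.3,0.015],
    [-0.017,3.45,0.015],
    [-0.017,3.495,0.015],
    [-0.017,3.495,0.015],
  ],
  turn=[
    [0,0,0],
    [0,0,0],
    [0,0,0],
    [0,0,0],
    [0,0,0],
    [0,0,0],
    [0,0,0],
    [0,0,0],
    [0,0,0],
  ],
)

```text
clock: 13.1
eef_pos: [544.4, -342.4, 1.7]
orientation: [-1.57, -0.001, -1.569]
contact_force: [-0.0, -0.1, 1.0]
opening: 85.6
```

Emit:
jog_arm(
  slide=[
    [0,0,0],
    [0,0,0],
    [0,0,0],
    [0,0,0],
    [0,0,0],
  ],
  turn=[
    [0,0,0],
    [0,0,0],
    [0,0,0],
    [0,0,0],
    [0,0,0],
  ],
  grip=1,
  squeeze=35,
)

```text
clock: 13.6
eef_pos: [544.5, -342.6, 2.4]
orientation: [-1.57, -0.001, -1.569]
contact_force: [-1.4, 1.3, 6.8]
opening: 62.1
```

```bash
python3 look.py w9
```

```text
{'clock': np.float64(13.6), 'joint_positions': array([-0.634,  0.803,  1.524, -0.   ,  0.814, -0.635]), 'eef_pos': array([ 544.538, -342.599,    2.386]), 'orientation': array([-1.570e+00, -1.000e-03, -1.569e+00]), 'contact_force': array([-1.418,  1.268,  6.778]), 'torque': array([0.207, 0.298, 0.078]), 'opening': np.float64(62.107)}
```

View pics/w9.png

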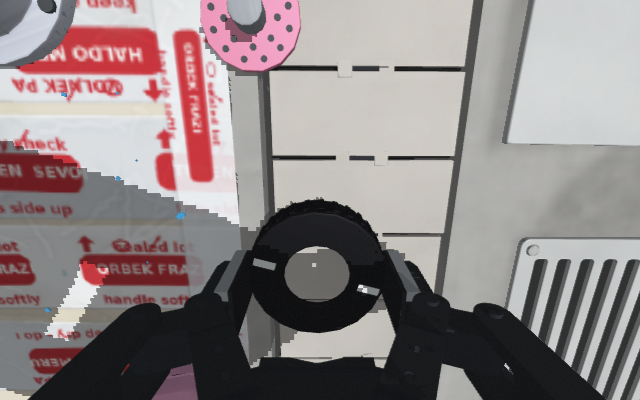

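Emit:
jog_arm(
  slide=[
    [0,-0.05,0],
    [0,-0.2,0],
    [0,-0.6,0],
    [0,-1.2,0],
    [0,-1.8,0],
    [0,-2.1,0],
    [0,-2.2,0],
    [0,-2.2,0],
  ],
  turn=[
    [0,0,0],
    [0,0,0],
    [0,0,0],
    [0,0,0],
    [0,0,0],
    [0,0,0],
    [0,0,0],
    [0,0,0],
  ],
)

```text
clock: 14.45
eef_pos: [544.1, -342.3, 89.4]
orientation: [-1.57, -0.0, -1.569]
contact_force: [-0.2, 0.7, -0.3]
opening: 61.8
```

```bash
python3 look.py w10;  python3 - <<'E'
from h import *
for t in('w9','w10'):
    p,d,o=load(t)
    zt=18 if t=='w9' else 18+o['eef_pos'][2]-2.39
    a=rect(p,o,o['eef_pos'][:2],zt,40,5);cv2.circle(a,(200,200),75,(0,0,255),1);cv2.circle(a,(200,200),157,(0,0,255),1)
    cv2.imwrite(f'pics/{t}r.png',a)
a=cv2.imread('pics/w9r.png');b=cv2.imread('pics/w10r.png');cv2.imwrite('pics/w910.png',np.clip(np.hstack([a,b]).astype(int)*1.6,0,255))
p,d,o=load('w10')
ci=camera_info('wrist');f=f_of(ci);v,u=np.mgrid[0:400,0:640]
P=np.stack([(u-ci['cx'])/f*d,-(v-ci['cy'])/f*d,-d,np.ones_like(d)],-1)@c2w('wrist',o).T
x,y,z=P[...,0],P[...,1],P[...,2]
c=o['eef_pos']
m=(d>0)&(np.hypot(x-c[0],y-c[1])<27)&(z>zt-3)&(z<zt+3)
Q=P[m][:,:3];A=np.c_[Q[:,:2]-c[:2],np.ones(len(Q))];s=np.linalg.lstsq(A,Q[:,2],rcond=None)[0];print('plane',s,len(Q),zt)
E
```

```text
{'clock': np.float64(14.45), 'joint_positions': array([-0.634,  0.677,  1.503,  0.   ,  0.961, -0.635]), 'eef_pos': array([ 544.107, -342.268,   89.371]), 'orientation': array([-1.57 , -0.   , -1.569]), 'contact_force': array([-0.225,  0.675, -0.333]), 'torque': array([-0.026,  0.025,  0.002]), 'opening': np.float64(61.759)}
plane [-8.43189771e-04  2.76878232e-03  1.05416392e+02] 6876 104.98114800589029[ WARN:0@0.655] global loadsave.cpp:1063 imwrite_ Unsupported depth image for selected encoder is fallbacked to CV_8U.
```

View pics/w910.png

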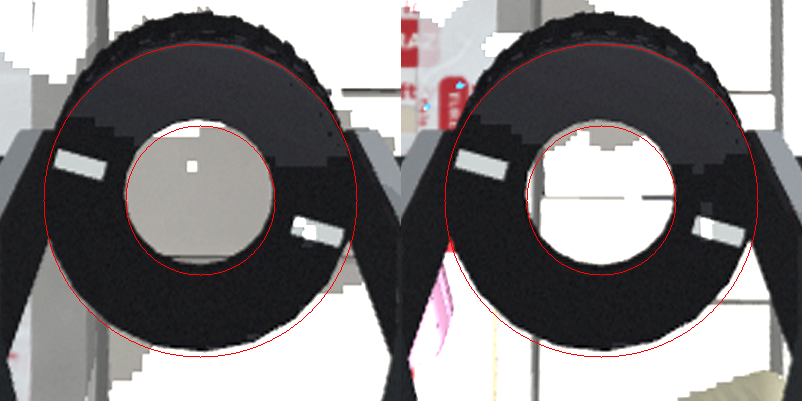

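Emit:
jog_arm(
  slide=[
    [-0.2,0,-0.2],
    [-0.6,0,-0.6],
    [-1.2,0,-1.2],
    [-1.9,0,-1.9],
    [-2.5,0,-2.5],
    [-2.9,0,-2.95],
    [-3.1,0.1,-3.15],
    [-3.14,0.2,-3.18],
    [-3.14,0.3,-3.18],
    [-3.14,0.3,-3.18],
    [-3.14,0.3,-3.18],
  ],
  turn=[
    [0,-0.4,0],
    [0,-1.2,0],
    [0,-2.2,0],
    [0,-3.3,0],
    [0,-4.5,0],
    [0,-5.7,0],
    [0,-6.8,0],
    [0,-7.5,0],
    [0,-7.78,0],
    [0,-7.78,0],
    [0,-7.78,0],
  ],
)

```text
clock: 15.6
eef_pos: [416.8, -217.0, 76.7]
orientation: [-1.571, 0.001, -0.756]
contact_force: [0.3, -0.1, -0.7]
opening: 62.1
```

```bash
python3 look.py w11;  python3 - <<'E'
from h import *
t='w11';p,d,o=load(t)
zt=18.3+o['eef_pos'][2]-2.39
p=np.clip(p.astype(float)*1.6,0,255).astype(np.uint8)
a=rect(p,o,(416,-216),zt,40,5);b=rect(p,o,(416,-216),67,40,5);c=rect(p,o,(416,-216),47,40,5)
for q in (75,157):cv2.circle(a,(200,200),q,(0,0,255),1)
cv2.circle(b,(200,200),30,(0,0,255),1);cv2.circle(c,(200,200),135,(0,0,255),1);
cv2.imwrite('pics/w11r.png',np.hstack([a,b]));cv2.imwrite('pics/w11q.png',c)
E
```

```text
{'clock': np.float64(15.6), 'joint_positions': array([-0.579,  0.447,  1.977,  0.   ,  0.718, -1.393]), 'eef_pos': array([ 416.755, -216.954,   76.734]), 'orientation': array([-1.571e+00,  1.000e-03, -7.560e-01]), 'contact_force': array([ 0.262, -0.076, -0.705]), 'torque': array([ 0.008, -0.046,  0.009]), 'opening': np.float64(62.078)}
```

View pics/w11r.png

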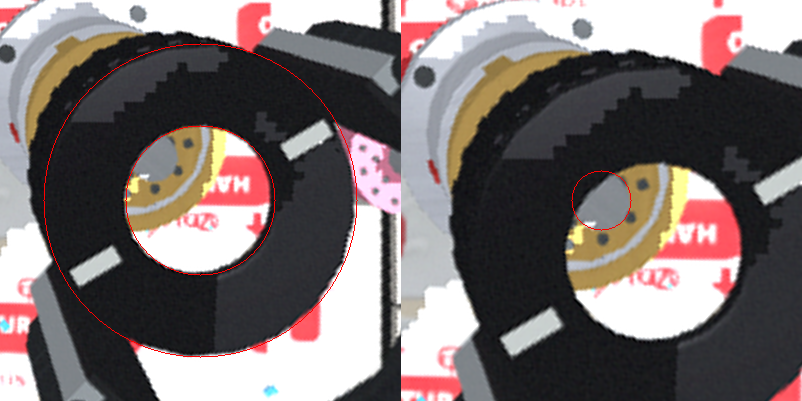

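View pics/w11q.png

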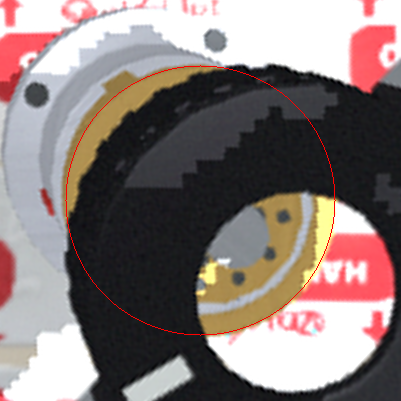

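Emit:
jog_arm(
  slide=[
    [0,0.1,0],
    [0,0.25,0],
    [0,0.4,0],
    [0,0.52,0],
    [0,0.6,0],
    [0,0.66,0],
    [0,0.67,0],
    [0,0.67,0],
  ],
  turn=[
    [0,0,0],
    [0,0,0],
    [0,0,0],
    [0,0,0],
    [0,0,0],
    [0,0,0],
    [0,0,0],
    [0,0,0],
  ],
)

```text
clock: 16.45
eef_pos: [416.8, -216.9, 50.3]
orientation: [-1.571, -0.0, -0.755]
contact_force: [-0.3, -0.5, -1.5]
opening: 62.1
```

Now 1 mm steps, feeling for the collar.

Emit:
jog_arm(
  slide=[
    [0,0.025,0],
    [0,0.05,0],
    [0,0.075,0],
    [0,0.1,0],
    [0,0.1,0],
  ],
  turn=[
    [0,0,0],
    [0,0,0],
    [0,0,0],
    [0,0,0],
    [0,0,0],
  ],
)

```text
clock: 16.95
eef_pos: [416.7, -216.8, 46.2]
orientation: [-1.571, 0.0, -0.755]
contact_force: [0.2, -0.2, -0.9]
opening: 61.9
```

Emit:
jog_arm(
  slide=[
    [0,0.02,0],
    [0,0.04,0],
    [0,0.06,0],
    [0,0.08,0],
    [0,0.08,0],
  ],
  turn=[
    [0,0,0],
    [0,0,0],
    [0,0,0],
    [0,0,0],
    [0,0,0],
  ],
)

```text
clock: 17.45
eef_pos: [416.7, -216.8, 43.0]
orientation: [-1.571, 0.0, -0.755]
contact_force: [-0.1, 0.4, -0.7]
opening: 61.8
```

Through the notches without resistance; on down to the disk (about z 38.4).

Emit:
jog_arm(
  slide=[
    [0,0.02,0],
    [0,0.04,0],
    [0,0.06,0],
    [0,0.08,0],
    [0,0.1,0],
    [0,0.1,0],
  ],
  turn=[
    [0,0,0],
    [0,0,0],
    [0,0,0],
    [0,0,0],
    [0,0,0],
    [0,0,0],
  ],
)

```text
clock: 18.05
eef_pos: [416.7, -216.8, 39.0]
orientation: [-1.571, 0.0, -0.755]
contact_force: [0.6, -0.4, -1.1]
opening: 62.3
```

Emit:
jog_arm(
  slide=[
    [0,0.01,0],
    [0,0.02,0],
    [0,0.03,0],
    [0,0.03,0],
  ],
  turn=[
    [0,0,0],
    [0,0,0],
    [0,0,0],
    [0,0,0],
  ],
)

```text
clock: 18.45
eef_pos: [416.8, -216.9, 37.9]
orientation: [-1.571, -0.0, -0.755]
contact_force: [0.1, 0.8, 0.8]
opening: 62.1
```

Emit:
jog_arm(
  slide=[
    [0,0,-0.002],
    [0,0,-0.003],
    [0,0.003,-0.005],
    [-0.001,0.005,-0.006],
    [-0.001,0.005,-0.008],
    [-0.001,0.005,-0.009],
    [-0.002,0.005,-0.011],
    [-0.003,0.005,-0.012],
    [-0.003,0.005,-0.012],
  ],
  turn=[
    [0,0.5,0],
    [0,1,0],
    [0,1.5,0],
    [0,2,0],
    [0,2.5,0],
    [0,3,0],
    [0,3.5,0],
    [0,4,0],
    [0,4,0],
  ],
)

```text
clock: 19.35
eef_pos: [416.4, -217.2, 37.8]
orientation: [-1.571, -0.0, -1.174]
contact_force: [0.1, 0.2, 1.2]
opening: 61.7
```

```bash
python3 look.py w12;  python3 - <<'E'
from h import *
t='w12';p,d,o=load(t)
zt=18.3+o['eef_pos'][2]-2.39
p=np.clip(p.astype(float)*1.6,0,255).astype(np.uint8)
a=rect(p,o,(416,-216),zt,40,5);
for q in (75,157):cv2.circle(a,(200,200),q,(0,0,255),1)
cv2.imwrite('pics/w12r.png',a)
E
```

```text
{'clock': np.float64(19.35), 'joint_positions': array([-0.58 ,  0.522,  1.992,  0.   ,  0.627, -0.976]), 'eef_pos': array([ 416.428, -217.199,   37.812]), 'orientation': array([-1.571, -0.   , -1.174]), 'contact_force': array([0.128, 0.156, 1.151]), 'torque': array([ 0.029, -0.049, -0.012]), 'opening': np.float64(61.71)}
```

View pics/w12r.png

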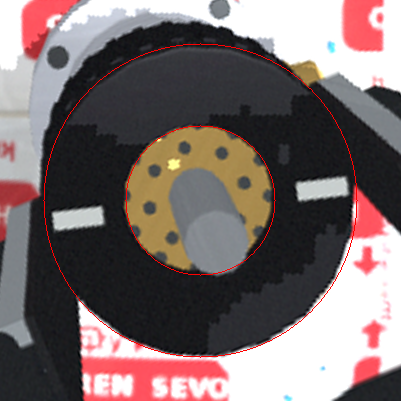

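Emit:
jog_arm(
  slide=[
    [0,0.003,-0.002],
    [0,0.008,-0.003],
    [0,0.013,-0.005],
    [-0.001,0.019,-0.006],
    [-0.001,0.024,-0.008],
    [-0.001,0.03,-0.009],
    [-0.001,0.03,-0.009],
  ],
  turn=[
    [0,0.5,0],
    [0,1,0],
    [0,1.5,0],
    [0,2,0],
    [0,2.5,0],
    [0,3,0],
    [0,3,0],
  ],
)

```text
clock: 20.1
eef_pos: [416.2, -217.4, 36.7]
orientation: [-1.57, -0.0, -1.487]
contact_force: [0.3, 0.9, 3.6]
opening: 62.2
```

Emit:
jog_arm(
  slide=[
    [0,0.006,-0.002],
    [0,0.011,-0.003],
    [0,0.017,-0.005],
    [-0.001,0.022,-0.006],
    [-0.001,0.028,-0.008],
    [-0.001,0.033,-0.009],
    [-0.002,0.039,-0.011],
    [-0.003,0.044,-0.012],
    [-0.003,0.044,-0.012],
  ],
  turn=[
    [0,0.5,0],
    [0,1,0],
    [0,1.5,0],
    [0,2,0],
    [0,2.5,0],
    [0,3,0],
    [0,3.5,0],
    [0,4,0],
    [0,4,0],
  ],
)

```text
clock: 21.0
eef_pos: [415.9, -217.4, 35.1]
orientation: [-1.57, -0.0, -1.905]
contact_force: [0.2, 0.5, 5.4]
opening: 62.3
```

Emit:
jog_arm(
  slide=[
    [0,0.002,-0.001],
    [0,0.004,-0.002],
    [0,0.006,-0.003],
    [0,0.006,-0.004],
    [0,0.006,-0.004],
  ],
  turn=[
    [0,0.4,0],
    [0,0.8,0],
    [0,1.1,0],
    [0,1.4,0],
    [0,1.4,0],
  ],
)

```text
clock: 21.5
eef_pos: [415.8, -217.4, 34.9]
orientation: [-1.57, -0.0, -2.051]
contact_force: [-0.0, 0.6, 7.0]
opening: 61.9
```

```bash
python3 look.py w13;  python3 - <<'E'
from h import *
t='w13';p,d,o=load(t)
zt=18.3+o['eef_pos'][2]-2.39
p=np.clip(p.astype(float)*1.6,0,255).astype(np.uint8)
a=rect(p,o,(416,-216),zt,40,5);
for q in (75,157):cv2.circle(a,(200,200),q,(0,0,255),1)
cv2.imwrite('pics/w13r.png',a)
E
```

```text
{'clock': np.float64(21.5), 'joint_positions': array([-0.581,  0.527,  1.994, -0.   ,  0.619, -0.1  ]), 'eef_pos': array([ 415.764, -217.375,   34.921]), 'orientation': array([-1.57 , -0.   , -2.051]), 'contact_force': array([-0.009,  0.568,  7.048]), 'torque': array([ 0.024,  0.003, -0.069]), 'opening': np.float64(61.863)}
```

View pics/w13r.png

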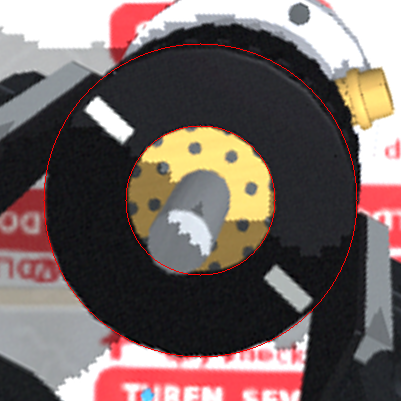

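Emit:
jog_arm(
  slide=[
    [0,0,0],
    [0,0,-0.001],
    [0,0,-0.001],
  ],
  turn=[
    [0,0.2,0],
    [0,0.4,0],
    [0,0.4,0],
  ],
)

```text
clock: 21.85
eef_pos: [415.8, -217.3, 35.0]
orientation: [-1.569, -0.0, -2.093]
contact_force: [0.5, -0.1, 7.5]
opening: 61.7
```

```bash
python3 -c "
from h import *
o=get_obs();print(o['torque'],o['contact_force'],o['orientation'],o['eef_pos'])"
```

```text
[ 0.05447292 -0.12022562  0.04442496] [ 0.54769466 -0.11363786  7.46513293] [-1.56943452e+00 -3.38576392e-05 -2.09278328e+00] [ 415.80281316 -217.33795735   34.95343805]
```

Emit:
jog_arm(
  slide=[
    [0,0,0],
    [0,0,-0.001],
    [0,0,-0.001],
  ],
  turn=[
    [0,0.15,0],
    [0,0.3,0],
    [0,0.3,0],
  ],
)

```text
clock: 22.15
eef_pos: [415.8, -217.3, 35.0]
orientation: [-1.569, -0.0, -2.123]
contact_force: [1.4, 1.1, 6.0]
opening: 61.8
```

```bash
python3 -c "
from h import *
o=get_obs();print(o['torque'],o['contact_force'],o['orientation'],o['eef_pos'])"
```

```text
[ 0.22669339 -0.18818474  0.43832616] [1.36068121 1.11670859 5.98866853] [-1.56930377e+00 -1.29708254e-04 -2.12309586e+00] [ 415.84824396 -217.27803639   34.95663312]
```

Emit:
jog_arm(
  slide=[
    [0,0,0],
    [0,0,0],
  ],
  turn=[
    [0,0.15,0],
    [0,0.15,0],
  ],
)

```text
clock: 22.35
eef_pos: [415.9, -217.3, 35.0]
orientation: [-1.569, -0.0, -2.138]
contact_force: [1.8, 1.4, 5.9]
opening: 61.7
```

```bash
python3 -c "
from h import *
o=get_obs();print(o['torque'],o['contact_force'],o['orientation'],o['eef_pos'])"
```

```text
[ 0.24238038 -0.24089347  0.77974987] [1.83316843 1.41106856 5.89867605] [-1.56925561e+00 -2.78767815e-04 -2.13793197e+00] [ 415.87535493 -217.26023615   34.97550352]
```

Torque climbs steeply (0.04 → 0.44 → 0.78 N m): that is the stop. I relax the turn, open, rise and look.

Emit:
jog_arm(
  slide=[
    [0,0,0],
    [0,0,0],
  ],
  turn=[
    [0,-0.2,0],
    [0,-0.2,0],
  ],
)

```text
clock: 22.55
eef_pos: [415.9, -217.2, 34.9]
orientation: [-1.569, 0.0, -2.117]
contact_force: [1.9, 0.4, 6.2]
opening: 61.9
```

Emit:
jog_arm(
  slide=[
    [0,0,0],
    [0,0,0],
    [0,0,0],
    [0,0,0],
    [0,0,0],
  ],
  turn=[
    [0,0,0],
    [0,0,0],
    [0,0,0],
    [0,0,0],
    [0,0,0],
  ],
  grip=-1,
)

```text
clock: 23.05
eef_pos: [415.2, -217.0, 34.4]
orientation: [-1.571, -0.0, -2.121]
contact_force: [0.5, -0.2, 0.0]
opening: 85.6
```

Emit:
jog_arm(
  slide=[
    [0,-0.3,0],
    [0,-1.0,0],
    [0,-2.0,0],
    [0,-2.8,0],
    [0,-3.2,0],
    [0,-3.3,0],
    [0,-3.3,0],
    [0,-3.3,0],
  ],
  turn=[
    [0,0,0],
    [0,0,0],
    [0,0,0],
    [0,0,0],
    [0,0,0],
    [0,0,0],
    [0,0,0],
    [0,0,0],
  ],
)

```text
clock: 23.85
eef_pos: [414.8, -216.8, 165.7]
orientation: [-1.572, 0.0, -2.121]
contact_force: [-0.7, 0.0, 0.5]
opening: 85.4
```

```bash
python3 look.py w14;  python3 - <<'E'
from h import *
t='w14';p,d,o=load(t)
a=rect(p,o,(416,-216),51,40,5);b=rect(p,o,(416,-216),48,40,5)
for q in (75,157):cv2.circle(a,(200,200),q,(0,0,255),1)
cv2.imwrite('pics/w14r.png',np.clip(np.hstack([a,b]).astype(float)*1.5,0,255).astype(np.uint8))
ci=camera_info('wrist');f=f_of(ci);v,u=np.mgrid[0:400,0:640]
P=np.stack([(u-ci['cx'])/f*d,-(v-ci['cy'])/f*d,-d,np.ones_like(d)],-1)@c2w('wrist',o).T
x,y,z=P[...,0],P[...,1],P[...,2];r=np.hypot(x-416,y+216)
def pl(m):
    Q=P[m][:,:3];A=np.c_[Q[:,0]-416,Q[:,1]+216,np.ones(len(Q))];s=np.linalg.lstsq(A,Q[:,2],rcond=None)[0];print('plane',s.round(4),len(Q),np.median(Q[:,2]))
pl((d>0)&(r>17)&(r<29)&(z>44)&(z<60))
pl((d>0)&(r<13)&(z>44)&(z<54))
pl((d>0)&(r<18)&(z>58)&(z<75))
m=(d>0)&(abs(z-51)<3)&(r<40);print(cv2.minEnclosingCircle(P[m][:,:2].astype(np.float32)))
print('cover',np.median(z[(r>60)&(r<80)&(d>0)&(z<10)]))
p,d=capture('top');cv2.imwrite('pics/top1.png',p);p,d=capture('scene');cv2.imwrite('pics/scene1.png',p)
cv2.imwrite('pics/top1c.png',cv2.resize(p[140:320,210:450],None,fx=3.3,fy=3.3,interpolation=cv2.INTER_CUBIC))
E
```

```text
{'clock': np.float64(23.85), 'joint_positions': array([-0.581,  0.291,  1.922,  0.   ,  0.93 , -0.031]), 'eef_pos': array([ 414.789, -216.765,  165.712]), 'orientation': array([-1.572,  0.   , -2.121]), 'contact_force': array([-0.715,  0.016,  0.461]), 'torque': array([ 0.016, -0.013, -0.012]), 'opening': np.float64(85.424)}
plane [ 1.00000e-04 -2.20000e-03  5.18305e+01] 2331 51.82811231931612
plane [ 6.00000e-04 -1.00000e-03  4.90523e+01] 501 49.00203571597086
plane [-0.1003 -0.187  64.1918] 184 64.50617796518853
((415.9669494628906, -216.20423889160156), 31.992952346801758)
cover 2.6708673387625197
```

View pics/w14r.png

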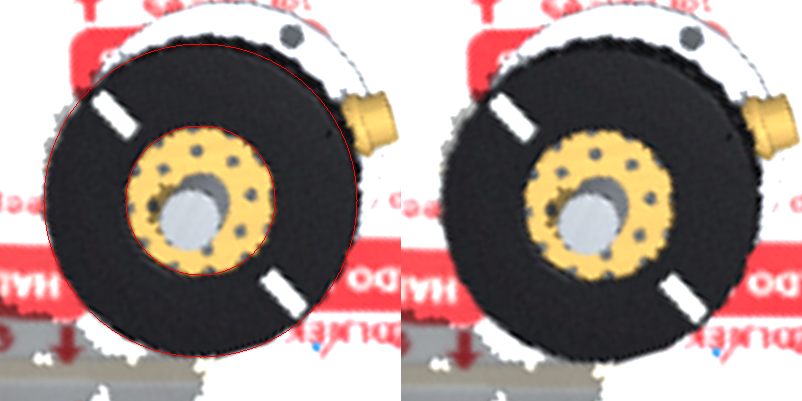

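View pics/top1c.png

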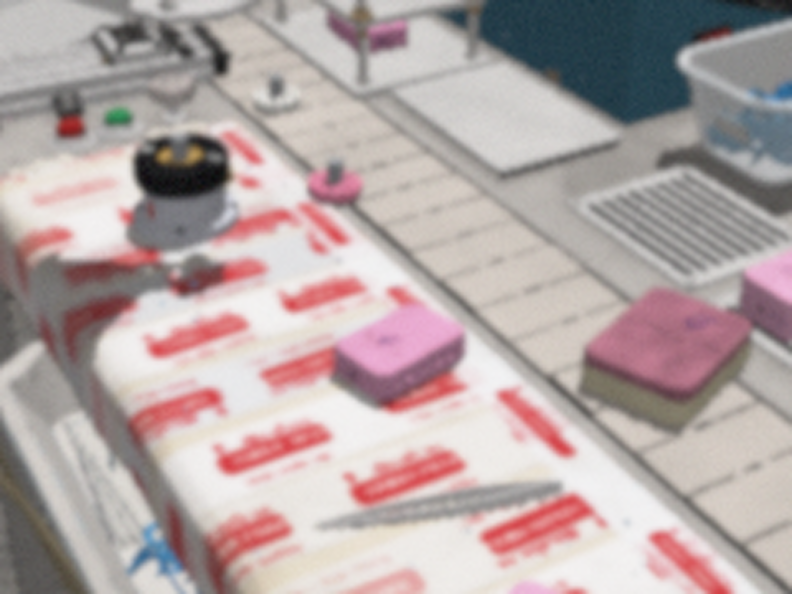

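```bash
python3 -c "
from h import *
print(arm.close_job())"
```

```text
the job is handed in; nothing more can be done
None
```

The brass filter disk is back in the pot mouth, and the black ring is locked over it against its stop. I let go, backed off and handed the job in at about 24 s of the 72 s allowed. No verdict came back.

- **Disk:** I chose the brass disk over the white and pink look-alikes. It went in with light contact (about 3 N on the gasket) and sat level and centred before I fetched the ring.
- **Ring:** The notches showed in the wrist picture about 0.54 rad off the world x axis, so I lined the pins up with them directly. They dropped through without resistance until the flange met the disk. I then turned the ring clockwise, following the ramps down with 4 to 7.5 N. It stopped after about 1.35 rad, where the torque rose from 0.04 to 0.78 N m; I eased off, opened the fingers and rose.

**Last checks**
- **Ring height:** its top reads 51.8 mm in the depth image, or about 51.2 mm after correcting for the bench cover reading 0.7 mm high. Home is 51 mm.
- **Ring position:** it is within about 0.3 mm of centre and level to about 0.002 rad.
- **Disk height:** its top reads 49.0 mm, or about 48.4 mm corrected, against 48 mm expected. Its underside is therefore about 7.5 mm below the rim.
- **Bystanders:** the moulds and tweezers look unmoved in the final scene picture.

**Disagreements:** all were small. Depth heights read 0.5 to 1 mm high, the measured tool position differed from the commanded one by up to about 1 mm, and the stop came about 0.02 rad beyond the stated 1.33 rad. That last difference is within my error in reading the notch angle.

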